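# Close and seal the dust extractor's access cover

### The arm

A 6-joint arm with a two-finger parallel gripper is mounted at the origin on the work surface. World frame = base frame: x ahead of the robot, y to its left, z up, the work surface at z = 0. Lengths are in m, angles in rad, forces in N, time in s.
With the tool pointing down it reaches from about 0.3 to 0.775 m from the base axis. Payload 14.6 kg.
Tool frame: the origin (TCP) lies where the fingers leave the gripper's body, on its centre line; the fingertips stand 73 mm ahead of it and the grasp point (between the pads) lies 54 mm ahead of it (arm.tcp_to_tips is the distance from the TCP to the fingertips, in m); z points along the fingers, y is the line along which they close (so a half turn about z gives the same grasp; the last joint's range is limited). The gripper opens to 85 mm and grips with 20 to 120 N. Pads are 22 mm wide; open, the fingers measure 114 mm over their backs; the gripper's body (76 mm by 85 mm) begins 54 mm behind the grasp point. The pads swing forward as they close: fully open they stand 13 mm farther back than shut.
Start: joints at [-1.378, 0.3, 1.521, -0, 1.321, -0.067], TCP at [0.141, -0.532, 0.304] pointing down, gripper open.
Joint ranges: [-3.03, 3.03], [-0.79, 2.21], [0.23, 2.52], [-1.04, 4.18], [0, 3.07], [-2.55, 2.55]. Speed limits (rad/s): [2.22, 2.22, 2.57, 3.14, 3.14, 3.14].

### API

Orientations are given as a rotation vector (axis times angle).
In Python, from plant import read_state, viewer, arm gives the robot as it stands.
- The arm moves only by the tool drive_tool, never from a script. Its argument "commands" is a list of rows, each a list of 7 numbers: the turn, a rotation vector about the tool's x, y, z in parts of the range, where 1.0 means 120 degrees, then the shift along the tool's x, y, z in a scale on which 1.0 is 0.8 m, then the closure, from -1 (fully open) to 1 (shut). A call has 1 to 8 rows; each row is the pose to reach, as a shift and turn from the pose commanded when the call began, along the tool's axes at that moment; what a row does not reach only later rows make up. A row lasts 1/8 s, in which the tool goes at most 62.5 mm and 10.7 degrees, less where a joint would pass 70% of its speed; a pose out of reach is approached as far as the arm can. A call with a gripper value outside its range is refused whole. The fingers move at their own pace and stop on an object; "newtons" is the grip in N (left out, the last holds). Time passes only in rows, so rows that repeat a pose let the fingers close. It gives the time, the measured TCP pose, the force, the opening and the grip force at its end, in the units of the state.
- read_state(): the state, without advancing time (a new reading comes with each control period).
- viewer.grab_frame(name): name is "scene" or "top"; returns a dict with "color" (384x512x3 uint8, red, green, blue), "range_z" (384x512 float32, m along the optical axis (not along the pixel's ray), 0 where there is no reading), "mtx" (3x3 intrinsics, pixels), "k1" (the pictures are not rectified: a ray, as slopes to the right and down, at radius r is drawn at 1 + k1 r^2 times it, then the intrinsics apply), "R" (3x3) and "t" (3): a world point X has camera coordinates R X + t. Camera axes: x right, y down, z forward; pixel columns grow to the right and rows downward; lengths in m; the calibration is good to about 2 mm. A picture is of the moment at which its call begins.
- arm.finish_job(): hands the job in; it is judged then, once.
The state is a dict: "time_s": time; "joint_pos": joint angles; "qvel": joint speeds; "joint_torque": joint torques, N m; "tool_pos": TCP position; "tool_rot": TCP orientation; "contact_force": force on the tool from outside, world axes, zero at the start; "moment": the same for the moment, N m; "grip_width": finger opening in m; "gripper_force": force on a finger pad.
Only numpy, scipy, OpenCV 4.12 (cv2) and the standard library are available. Lean on these libraries where they do the work, as an engineer would, in place of code of your own. Each camera call takes 0.05 s, during which the arm holds its last target. There are 200 camera calls.

### The job

Lower the open cover of the bench dust extractor onto its box without slamming it, then turn the cover's wing fastener clockwise until its slot lines up with the two engraved index lines on the cover. Then press the cover down firmly, fully home and flush against the box rim so the springy rubber seal under its front edge is squeezed down, and finish while still holding it pressed with the gripper, the slot still in line. Leave the handpiece on its stand, the jar and the wood block where they are.

Things in the scene. Friction and masses are not known exactly. Their poses are not given: they have to be found in the camera images.
- extractor: Grey painted open-topped filter box, 190 (its x) x 210 (its y) x 80 mm high, fixed to the bench. Origin: centre of its underside; z up; its -x side is the front (towards the robot), the cover's hinge runs along the top of its +x (far) side at x = +95 mm, z = 80.5 mm. Yaw varies up to 0.4 rad.
- cover (a joint): Hinge angle of the access cover, rad: 0 = fully home, flush on the rim, seal squeezed; positive = front edge raised (limit 1.2). Stiff hinge (0.30 N m): the cover stays where left. A springy rubber strip on the box's front rim pushes back below 0.04 rad (front edge 8 mm up) and lifts it to about 0.02 if let go; squeezing to the hard stop at 0 takes 8 to 10 N down at 140 mm from the hinge.
- cover_hinge (a point): Point on the hinge axis at the middle of the cover's width, level with its underside. Turns with the cover: x from the front edge to the hinge (away from the robot when shut), y along the hinge, z out of the outer face (which when open looks up and away from the robot; push there to close it).
- cover_front (a point): Middle of the front edge of the aluminium cover, on its outer face; same axes as cover_hinge. The cover is a plate 190 mm (hinge to front edge) x 210 mm x 5 mm thick, about 0.25 kg, bare except for the fastener.
- fastener (a joint): Angle of the quarter-turn fastener, rad: 0 = slot in line with the two index lines engraved on the cover before and behind it (along the cover's x); positive = counter-clockwise seen from above the cover. It starts at 1.1 to 1.5, so turn it clockwise. Light friction (0.06 N m), stays where left, no click: it can overshoot (stops at -0.6 and 1.65).
- fastener_grip (a point): On the fastener's axis, 27 mm above the cover's outer face. The steel fastener stands on the cover's midline, 50 mm from the front edge (140 mm from the hinge): a disc 34 mm across, 6 mm thick, with an upright wing 38 mm long, 14 mm thick, its top 28 mm above the cover. The slot runs along the wing's top. Site x: along wing and slot; z: out of the cover.
- handpiece: Bystander: aluminium rotary handpiece lying on a wooden stand 100 x 50 mm, about 50 mm high, 170 mm long overall along its x; leave it alone. Origin: centre of the stand's underside.
- jar: Bystander: lidded glass jar, 60 mm across, 70 mm high; leave it alone. Origin: centre of its underside.
- woodblock: Bystander: loose wooden block 80 x 50 x 35 mm; leave it alone. Origin: centre of its underside.

How it is judged:
On the way, in this order (a step that is already met when the one before it is completed fails the run):
1. the cover is lowered onto its seal (within 0.06 rad of home) (value of joint cover below 0.06 rad), for 0.2 s.
2. with the cover down, the fastener's slot is turned into line with the index lines (within 0.15 rad) (value of joint cover below 0.07 rad and value of joint fastener between -0.15 and 0.15 rad), for 0.2 s.
At the end, for the whole second after the job is handed in: The cover is held within 0.01 rad of fully home (front edge within 2 mm) by the gripper's fingers, which press on the cover or its fastener with more than 2 N, and the slot is within 0.15 rad of the index lines; the program ends holding so (value of joint cover below 0.01 rad and value of joint fastener between -0.15 and 0.15 rad and contact force between the fingers and cover above 2 N); the arm keeps its last pose, push and grip.
It fails at once if the cover is slammed (faster than 3.5 rad/s) (velocity of joint cover below -3.5 rad/s).
It fails at once if a bystander is moved more than 30 mm (distance of any of handpiece, jar, woodblock from where it was at the start of the episode above 0.03 m).
It also fails if it takes over 61 s, if anything falls off the work surface, if the arm or the gripper's body presses on something with over 40 N, if the wrist force passes 120 N, or if a joint passes its speed limit or range.

## Working session

There is one attempt and no reset: what is moved stays moved. The work goes in short steps, Python scripts to look and compute and a tool call to move; the robot and the scene stay as the last step left them, time stands still between calls to the robot, and variables do not carry over. Pictures are saved under pics/ and viewed, at most 10 in all, crops included, and the job is handed in when it is done.

Besides the shell and the picture viewer there is one more tool, called after "Request:" as a command line: name --pt "numbers of a row" for each row, then --argument value for the rest. drive_tool: Moves the arm, as the interface text tells. Its arguments: {"type":"object","properties":{"commands":{"type":"array"},"newtons":{"type":"number"}},"required":["commands"]}

```bash
mkdir -p pics; ls; cat > h.py <<'E'
import numpy as np, cv2
from plant import read_state, viewer, arm
def grab(n):
    f=viewer.grab_frame(n); np.savez(''+n+'.npz',**f); return f
def pts(f):
    K=f['mtx'];k1=float(f['k1']);h,w=f['range_z'].shape
    u,v=np.meshgrid(np.arange(w),np.arange(h))
    n=cv2.undistortPoints(np.stack([u,v],-1).reshape(-1,1,2).astype(np.float64),K,np.array([k1,0,0,0.])).reshape(h,w,2)
    z=f['range_z'][...,None]
    c=np.concatenate([n*z,z],-1)
    return (c-f['t'])@f['R']
E
python3 - <<'E'
from h import *
a=grab('scene');b=grab('top')
for f,n in((a,'scene'),(b,'top')):
    cv2.imwrite(f'pics/{n}0.png',cv2.resize(f['color'][...,::-1],(800,600)))
    print(n,f['mtx'],f['k1'],f['R'],f['t'])
print(read_state())
E
```

```text
pics
scene [[466.55620239   0.         257.02417482]
 [  0.         466.55620239 188.3107184 ]
 [  0.           0.           1.        ]] -0.16380848151980254 [[-0.07705614  0.99689906 -0.01595653]
 [ 0.52802446  0.02722817 -0.84879255]
 [-0.84572603 -0.07383012 -0.52848519]] [ 0.03586211 -0.21790846  1.86681874]
top [[488.58967031   0.         254.835511  ]
 [  0.         488.58967031 189.3721653 ]
 [  0.           0.           1.        ]] -0.18135597858767205 [[-0.018282   -0.99982817  0.00306564]
 [-0.98004749  0.01731318 -0.19800803]
 [ 0.19792093 -0.00662445 -0.9801956 ]] [0.00702604 0.58423113 1.4125748 ]
{'time_s': 0.1, 'joint_pos': array([-1.37758883e+00,  3.00442181e-01,  1.52150845e+00, -2.20441539e-05,
        1.32074347e+00, -6.65790258e-02]), 'qvel': array([-0.00189529, -0.00186259,  0.00120519, -0.00053137,  0.00209125,
        0.00032269]), 'joint_torque': array([ 2.90208292e-03, -5.44371629e+01, -3.62367010e+01, -1.25323027e-05,
        3.00374515e-03,  2.27660178e-05]), 'tool_pos': array([ 0.14125942, -0.53140967,  0.30336787]), 'tool_rot': array([-3.11403726e+00, -4.06791465e-01,  1.42897981e-04]), 'contact_force': array([-0.54521539,  0.85320895,  0.15478052]), 'moment': array([-0.00785209,  0.00142646, -0.00362233]), 'gripper_force': 0.0, 'grip_width': 0.0852961421098393}
```

View pics/scene0.png

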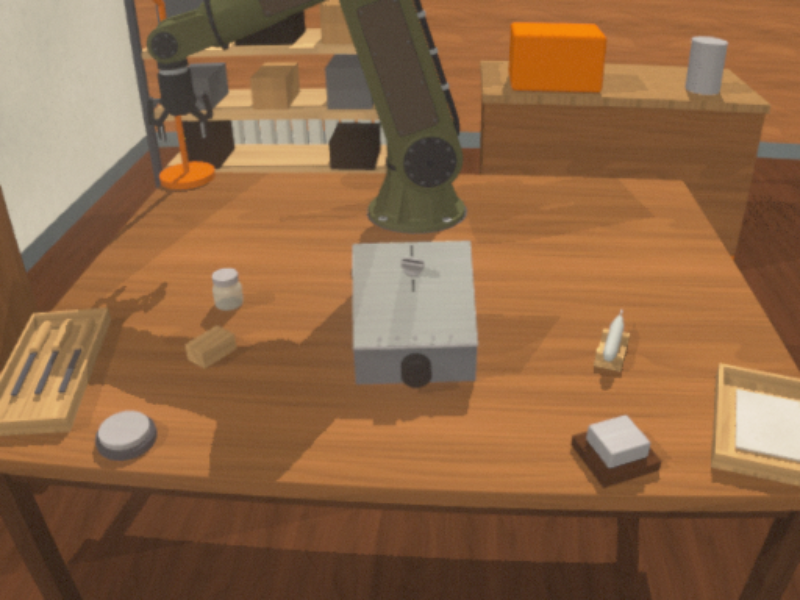

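View pics/top0.png

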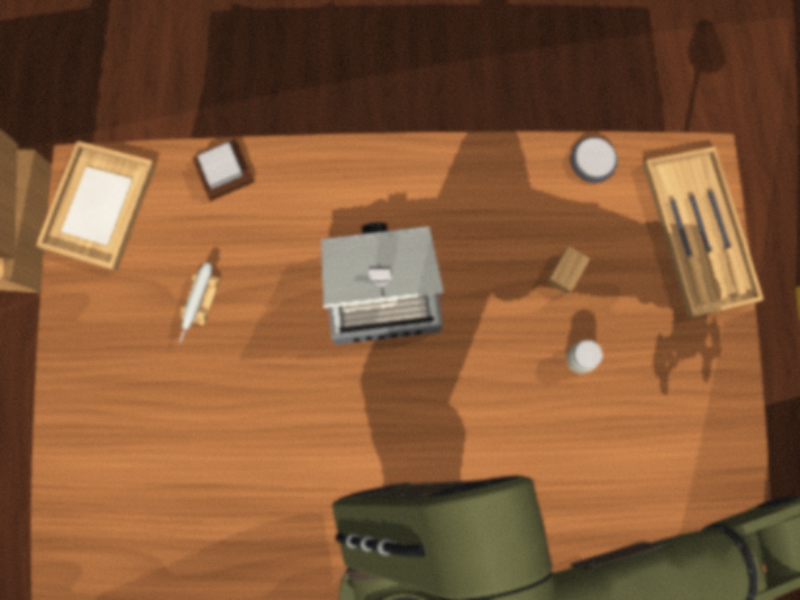

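The scene view shows the raised cover at about (355-475, 242-345) with the wing at (412, 265). In the top view the cover is at (322-440, 228-305) and the box front at (335-440, 340). Next I'll fit the cover plane from depth.

```bash
python3 - <<'E'
from h import *
for n,(x0,x1,y0,y1) in (('scene',(345,485,230,390)),('top',(310,455,215,350))):
    f=np.load(n+'.npz');P=pts(f);s=.64
    Q=P[int(y0*s):int(y1*s),int(x0*s):int(x1*s)].reshape(-1,3); Q=Q[Q[:,2]>.06]
    rng=np.random.default_rng(0);best=0
    Q=Q[np.isfinite(Q).all(1)]
    for _ in range(500):
        a,b,c=Q[rng.choice(len(Q),3,False)];nn=np.cross(b-a,c-a);L=np.linalg.norm(nn)
        if L<1e-6: continue
        m=abs((Q-a)@nn/L)<.003
        if m.sum()>best: best=m.sum();M=m
    for _ in range(3):
        c=Q[M].mean(0);v=np.linalg.svd(Q[M]-c)[2][2];v*=np.sign(v[2]);d=(Q-c)@v;M=abs(d)<.003
    I=Q[M]
    print(n,M.sum(),len(Q),'normal',v.round(4),'tilt',np.arccos(v[2]),'c',c)
    hx=np.array([-v[0],-v[1],0])  # placeholder
    yaw=np.arctan2(v[1],v[0]);print('yaw dir of normal',yaw)
    X=np.array([np.cos(yaw),np.sin(yaw),0]);Y=np.array([-X[1],X[0],0]);S=np.cross(Y,v)
    for A,l in((Y,'y'),(S,'s')):print(l,np.percentile(I@A,[.5,2,50,98,99.5]).round(4))
    # outline by minAreaRect
    pl=np.stack([I@S,I@Y],-1).astype(np.float32)
    r=cv2.minAreaRect(pl);print('rect',r); ctr=r[0][0]*S+r[0][1]*Y+(c@v)*v;print('center',ctr)
    W=Q[(d>.012)&(d<.035)]
    print('wing',len(W),W.mean(0) if len(W) else '', 'S,Y',np.c_[W@S,W@Y].mean(0))
    T=Q[(d>.023)&(d<.033)]
    if len(T)>5: print(cv2.minAreaRect(np.c_[T@S,T@Y].astype(np.float32)),len(T),d[(d>.023)&(d<.033)].mean())
    print('Zrange',I[:,2].min(),I[:,2].max())
    u0=[int(y0*s),int(x0*s)]
    cr=f['color'][int(y0*s):int(y1*s),int(x0*s):int(x1*s),::-1]
    cv2.imwrite(f'pics/{n}c.png',cv2.resize(cr,None,fx=6,fy=6,interpolation=cv2.INTER_CUBIC))
E
```

```text
scene 4095 5650 normal [0.6006 0.0635 0.797 ] tilt 0.6484345372808056 c [0.63435052 0.03399991 0.13581498]
yaw dir of normal 0.10537437640912888
y [-0.1353 -0.1322 -0.033   0.0673  0.0703]
s [0.3221 0.3252 0.4254 0.5146 0.5423]
rect ((0.43453511595726013, -0.03214016556739807), (0.20730718970298767, 0.22834128141403198), 89.8685531616211)
center [0.64292235 0.03567998 0.12922192]
wing 97 [0.60982768 0.03306419 0.18649124] S,Y [ 0.37349748 -0.03126056]
((0.3723068833351135, -0.031383439898490906), (0.03725709021091461, 0.015394299291074276), 79.76606750488281) 75 0.02814051977098784
Zrange 0.06005354110577306 0.19861827852549646
top 2730 4044 normal [0.6002 0.0628 0.7974] tilt 0.6478940960538975 c [0.6249554  0.03273684 0.14396506]
yaw dir of normal 0.10421107540126111
y [-0.1362 -0.1331 -0.0325  0.0682  0.0713]
s [0.3179 0.3209 0.4112 0.511  0.5405]
rect ((0.43165597319602966, -0.032580070197582245), (0.23134122788906097, 0.21005284786224365), 0.006860111374408007)
center [0.64100078 0.03428447 0.13176456]
wing 106 [0.60290522 0.03031117 0.19059402] S,Y [ 0.36561138 -0.03256901]
((0.36829644441604614, -0.032851770520210266), (0.03695063292980194, 0.019660182297229767), 78.84341430664062) 64 0.027523281111724966
Zrange 0.060766795267490806 0.20318291002038885
```

View pics/scenec.png

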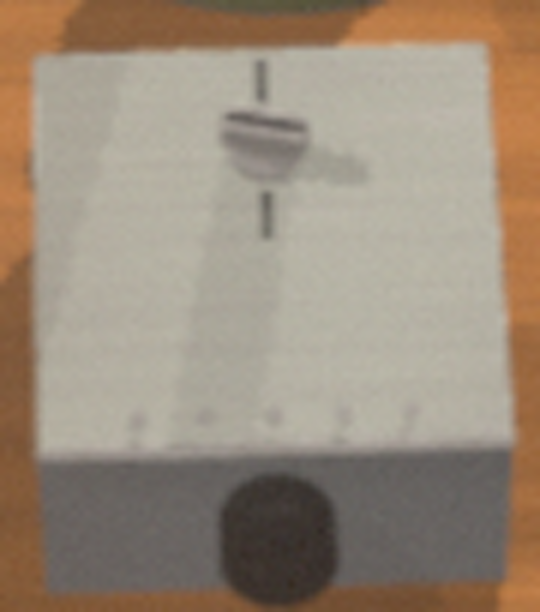

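The plane fit gives a cover angle of about 0.648 and a yaw of about 0.105, and the wing sits at about +1.38. The slot in the crop, (222,120) to (305,132), agrees with that. Next I'll compute the targets.

```bash
cat >> h.py <<'E'
from scipy.spatial.transform import Rotation as Ro
def rel(target,tooly=None,st=None):
    """shift & z-turn in tool frame from the present pose; tooly = wanted world angle of tool y"""
    st=st or read_state();R=Ro.from_rotvec(st['tool_rot']).as_matrix()
    sh=R.T@(np.array(target)-st['tool_pos'])
    ya=np.arctan2(R[1,1],R[0,1]);print('tool y angle',ya.round(4),'toolz',R[:,2].round(3),'shift',sh.round(4))
    if tooly is not None:
        a=tooly
        Rt=np.c_[[np.sin(a)*-1*-1*-1*-1,-np.cos(a),0],[np.cos(a),np.sin(a),0],[0,0,-1]]
        Rt[:,0]=np.cross(Rt[:,1],Rt[:,2]);print('rotvec',Ro.from_matrix(R.T@Rt).as_rotvec().round(4))
    return sh
E
python3 - <<'E'
from h import *
print(arm.tcp_to_tips)
yaw=.105;X=np.array([np.cos(yaw),np.sin(yaw),0]);Y=np.array([-X[1],X[0],0])
th=.648;v=np.sin(th)*X+np.array([0,0,np.cos(th)]);S=np.cross(Y,v)
for c in ([0.63435,0.034,0.13581],[.62496,.03274,.14396]):
    D=np.dot(c,v);print('D',D, 'hinge top',.5105*S-.0325*Y+D*v)
H=.5105*S-.0325*Y+D*v-.005*v;print('H',H)
print('fast closed',H-.14*X,'fast open base',H-.14*S+.005*v)
p=H-.12*S+.06*Y+.005*v;print('push start surf',p)
p2=H-.12*X+.06*Y;print('push end',p2)
rel([p[0],p[1],.33],np.pi-.086)
E
```

```text
0.0726
D 0.49121167425623635 hinge top [0.7030415  0.04141186 0.08350518]
D 0.4919933762394026 hinge top [0.70351073 0.04146131 0.08412843]
H [0.70050939 0.04114501 0.08014196]
fast closed [0.56128043 0.02647201 0.08014196] fast open base [0.59250452 0.02976264 0.16863145]
push start surf [0.60207412 0.09110343 0.15655959]
push end [0.57488185 0.0882377  0.08014196]
tool y angle -1.311 toolz [-0.     0.001 -1.   ] shift [ 0.6053 -0.4833 -0.0261]
rotvec [-8.0000e-04  1.0000e-03  1.9166e+00]
```

Units first: shifts go in shares of 0.8 m and turns go in shares of 120 degrees. So 0.605 m / 0.8 = 0.7563, -0.483 m / 0.8 = -0.6038, -1.22 rad / 2.0944 = -0.5825.

Request:
drive_tool --pt "0 0 -0.2865 0.375 -0.3 -0.0375 1" --pt "0 0 -0.2865 0.375 -0.3 -0.0375 1" --pt "0 0 -0.2865 0.375 -0.3 -0.0375 1" --pt "0 0 -0.2865 0.375 -0.3 -0.0375 1" --pt "0 0 -0.5825 0.7563 -0.6038 -0.0325 1" --pt "0 0 -0.5825 0.7563 -0.6038 -0.0325 1" --pt "0 0 -0.5825 0.7563 -0.6038 -0.0325 1" --pt "0 0 -0.5825 0.7563 -0.6038 -0.0325 1" --newtons 30

```text
time_s: 1.1
tool_pos: [0.439, -0.1283, 0.3265]
tool_rot: [2.316, 2.122, 0.0]
contact_force: [1.0, -0.6, 0.3]
grip_width: 0.0
gripper_force: 0.0
```

```bash
python3 - <<'E'
from h import *
s=read_state();print(s['tool_pos'],s['time_s'],s['grip_width'],s['joint_pos'])
rel([.602,.091,.33],-.086)
E
```

```text
[ 0.43901518 -0.12828255  0.32649484] 1.1 3.8422415866449674e-05 [-3.64392589e-01  7.25837565e-02  1.73700932e+00 -1.51390809e-05
  1.33190089e+00 -2.77217185e-01]
tool y angle -0.0872 toolz [ 0. -0. -1.] shift [ 0.2326  0.1433 -0.0035]
rotvec [ 0.0001  0.     -0.0012]
```

Request:
drive_tool --pt "0 0 0 0.29 0.1788 0 1" --pt "0 0 0 0.29 0.1788 0 1" --pt "0 0 0 0.29 0.1788 0 1" --pt "0 0 0 0.29 0.1788 0 1" --pt "0 0 0 0.29 0.1788 0 1" --pt "0 0 0 0.29 0.1788 0 1" --pt "0 0 0 0.29 0.1788 0.0375 1" --pt "0 0 0 0.29 0.1788 0.075 1"

```text
time_s: 2.1
tool_pos: [0.6012, 0.0869, 0.2659]
tool_rot: [2.321, 2.117, 0.0]
contact_force: [1.2, 0.1, -1.3]
grip_width: 0.0003
gripper_force: 0.0
```

In the tool's units: 0.09 m / 0.8 = 0.1125, 0.08 m / 0.8 = 0.1.

Request:
drive_tool --pt "0 0 0 0 0 0.0225 1" --pt "0 0 0 0 0 0.0375 1" --pt "0 0 0 0 0 0.05 1" --pt "0 0 0 0 -0.0063 0.0625 1" --pt "0 0 0 0 -0.0125 0.075 1" --pt "0 0 0 0 -0.0175 0.0875 1" --pt "0 0 0 0 -0.0225 0.1 1" --pt "0 0 0 0 -0.0275 0.1125 1"

```text
time_s: 3.1
tool_pos: [0.5795, 0.0899, 0.1758]
tool_rot: [2.32, 2.118, 0.0]
contact_force: [0.7, 0.1, 0.9]
grip_width: 0.0001
gripper_force: 0.3
```

Request:
drive_tool --pt "0 0 0 0 -0.0025 0.005 1" --pt "0 0 0 0 -0.005 0.01 1" --pt "0 0 0 0 -0.005 0.015 1" --pt "0 0 0 0 -0.005 0.0175 1" --pt "0 0 0 0 -0.005 0.0175 1" --pt "0 0 0 0 -0.005 0.0175 1"

```text
time_s: 3.85
tool_pos: [0.5759, 0.0902, 0.1625]
tool_rot: [2.32, 2.118, 0.0]
contact_force: [0.7, 0.8, 0.5]
grip_width: 0.0
gripper_force: 0.0
```

In the tool's units: 0.003 m / 0.8 = 0.0038, 0.002 m / 0.8 = 0.0025.

Request:
drive_tool --pt "0 0 0 0 0 0.0013 1" --pt "0 0 0 0 0 0.0025 1" --pt "0 0 0 0 0 0.0038 1" --pt "0 0 0 0 0 0.0038 1" --pt "0 0 0 0 0 0.0038 1"

```text
time_s: 4.47
tool_pos: [0.5758, 0.0902, 0.1596]
tool_rot: [2.32, 2.118, 0.0]
contact_force: [-1.8, -0.4, 4.9]
grip_width: -0.0002
gripper_force: 2.6
```

```bash
python3 - <<'E'
from h import *
s=read_state();print(s['tool_pos'],s['contact_force'])
f=grab('scene')
cv2.imwrite('pics/s1.png',cv2.resize(f['color'][110:270,190:350,::-1],None,fx=3.6,fy=3.6,interpolation=cv2.INTER_CUBIC))
E
```

```text
[0.57583453 0.09019405 0.15962783] [-1.77014582 -0.42045009  4.90121507]
```

View pics/s1.png

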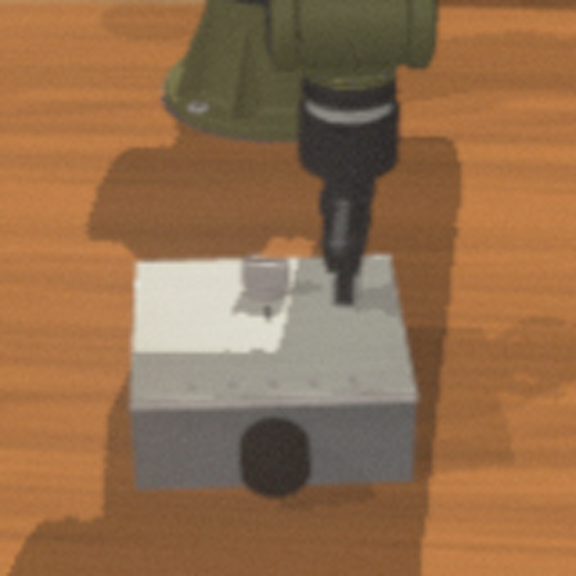

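The cover is down on its seal, with the finger at (343,300) and the wing at (265,275). I'll lift, open the fingers and measure the wing.

In the tool's units: -0.08 m / 0.8 = -0.1, -0.04 m / 0.8 = -0.05.

Request:
drive_tool --pt "0 0 0 0 0 -0.05 1" --pt "0 0 0 0 0 -0.1 -0.3" --pt "0 0 0 0 0 -0.1 -0.3"

```text
time_s: 4.9
tool_pos: [0.5766, 0.0903, 0.2423]
tool_rot: [2.318, 2.116, 0.007]
contact_force: [-0.3, 0.8, 0.3]
grip_width: 0.0358
gripper_force: 0.0
```

```bash
cat > w.py <<'E'
from h import *
yaw=.105;X=np.array([np.cos(yaw),np.sin(yaw),0]);Y=np.array([-X[1],X[0],0])
E0=np.array([.561,.0265,0])
for n in('scene','top'):
    f=grab(n);P=pts(f);d=P-E0
    m=(abs(d@X)<.035)&(abs(d@Y)<.03)&(P[...,2]>.106)&(P[...,2]<.122)
    T=P[m];pl=np.c_[T@X,T@Y].astype(np.float32)
    if len(T)>5:
        r=cv2.minAreaRect(pl);c=r[0][0]*X+r[0][1]*Y;print(n,len(T),'wing c',c.round(4),'z',np.median(T[:,2]).round(4),r[1:],'mean',T.mean(0).round(4))
        w,V=np.linalg.eigh(np.cov(pl.T));a=np.arctan2(V[1,1],V[0,1]);print('PCA angle rel box',a)
    m=(abs(d@X)<.045)&(d@Y<-.03)&(d@Y>-.09)&(P[...,2]>.06);T=P[m]
    if len(T)>5:
        A=np.c_[T@X,T@Y,np.ones(len(T))];k=np.linalg.lstsq(A,T[:,2],rcond=None)[0];print('cover slope',k.round(4),'z',np.median(T[:,2]))
s=read_state();print(s['grip_width'],s['contact_force'])
rel([.561,.0265,.175],-.086)
E
python3 w.py
```

```text
scene 70 wing c [0.5636 0.0283 0.    ] z 0.1135 ((0.03768834099173546, 0.01690050959587097), 79.54505157470703) mean [0.5658 0.0283 0.1126]
PCA angle rel box 1.4006124744341515
cover slope [-0.0166 -0.0016  0.0964] z 0.08722788711153019
top 48 wing c [0.5599 0.0213 0.    ] z 0.1156 ((0.02747238613665104, 0.01418990083038807), 76.57179260253906) mean [0.5598 0.021  0.1151]
PCA angle rel box 1.2683355622185888
cover slope [-0.0179 -0.0005  0.098 ] z 0.0880118756200316
0.05041399300986926 [ 0.34109941  0.05910043 -0.80783886]
tool y angle -0.0911 toolz [-0. -0. -1.] shift [-0.0647 -0.0088  0.0639]
rotvec [-0.0004  0.     -0.0051]
```

In the tool's units: 0.068 m / 0.8 = 0.085, 0.06 m / 0.8 = 0.075.

Request:
drive_tool --pt "0 0 0 -0.08 -0.01 0 -0.2" --pt "0 0 0 -0.08 -0.01 0 -0.2" --pt "0 0 0 -0.08 -0.01 0.025 -0.2" --pt "0 0 0 -0.08 -0.01 0.05 -0.2" --pt "0 0 0 -0.08 -0.01 0.075 -0.2" --pt "0 0 0 -0.08 -0.01 0.085 -0.2" --pt "0 0 0 -0.08 -0.01 0.085 -0.2"

```text
time_s: 5.88
tool_pos: [0.5618, 0.0274, 0.1708]
tool_rot: [-2.319, -2.118, 0.002]
contact_force: [-0.5, 0.6, 0.1]
grip_width: 0.0512
gripper_force: 0.0
```

Request:
drive_tool --pt "0 0 0 0 0 0 0.3" --pt "0 0 0 0 0 0 0.6" --pt "0 0 0 0 0 0 1" --pt "0 0 0 0 0 0 1" --pt "0 0 0 0 0 0 1" --newtons 25

```text
time_s: 6.5
tool_pos: [0.5611, 0.0273, 0.1716]
tool_rot: [-2.319, -2.117, 0.003]
contact_force: [-10.9, 0.4, 5.0]
grip_width: 0.0133
gripper_force: 28.0
```

In the tool's units: -0.0008 m / 0.8 = -0.001, 0.7 rad / 2.0944 = 0.3342.

Request:
drive_tool --pt "0 0 0 0 -0.001 0 1" --pt "0 0 0.0621 0 -0.001 0 1" --pt "0 0 0.1241 0 -0.001 0 1" --pt "0 0 0.1862 0 -0.001 0 1" --pt "0 0 0.2483 0 -0.001 0 1" --pt "0 0 0.3104 0 -0.001 0 1" --pt "0 0 0.3342 0 -0.001 0 1" --pt "0 0 0.3342 0 -0.001 0 1"

```text
time_s: 7.5
tool_pos: [0.5614, 0.027, 0.1719]
tool_rot: [2.905, 1.194, 0.001]
contact_force: [1.0, -3.0, 1.5]
grip_width: 0.013
gripper_force: 27.1
```

```bash
python3 - <<'E'
from h import *
s=read_state();print(s)
rel([.561,.0265,.17],.105-np.pi/2)
E
```

```text
{'time_s': 7.5, 'joint_pos': array([-1.69895169e-02,  4.67736543e-01,  1.61739285e+00, -5.30665997e-04,
        1.05549248e+00,  7.73974769e-01]), 'qvel': array([-0.00087539, -0.00129873, -0.00112666,  0.00149512,  0.00276411,
       -0.02986334]), 'joint_torque': array([  1.85392119, -58.51137757, -30.70121527,   0.7190657 ,
         0.16807951,   0.53302411]), 'tool_pos': array([0.56144647, 0.02698613, 0.17187929]), 'tool_rot': array([2.90488393e+00, 1.19422528e+00, 1.11297350e-03]), 'contact_force': array([ 1.00540896, -3.0133509 ,  1.46419412]), 'moment': array([-0.60860788, -0.11403585, -0.06805462]), 'gripper_force': 27.058868408203125, 'grip_width': 0.012994032437616472}
tool y angle -0.7907 toolz [ 0.001 -0.    -1.   ] shift [-0.0007  0.      0.0019]
rotvec [ 0.0009 -0.0007  0.6751]
```

In the tool's units: 0.675 rad / 2.0944 = 0.3223.

Request:
drive_tool --pt "0 0 0.0621 0 0 0 1" --pt "0 0 0.1241 0 0 0 1" --pt "0 0 0.1862 0 0 0 1" --pt "0 0 0.2483 0 0 0 1" --pt "0 0 0.296 0 0 0 1" --pt "0 0 0.3223 0 0 0 1" --pt "0 0 0.3223 0 0 0 1" --pt "0 0 0.3223 0 0 0 1"

```text
time_s: 8.5
tool_pos: [0.5617, 0.0263, 0.172]
tool_rot: [3.136, 0.166, 0.003]
contact_force: [3.8, -8.8, 0.5]
grip_width: 0.0134
gripper_force: 26.9
```

```bash
python3 - <<'E'
from h import *
s=read_state();print(s['moment'])
rel([.561,.0265,.17],.105-np.pi/2)
f=grab('scene')
cv2.imwrite('pics/s2.png',cv2.resize(f['color'][140:260,210:330,::-1],None,fx=5,fy=5,interpolation=cv2.INTER_CUBIC))
E
```

```text
[-1.72269688 -0.38620279  0.00890656]
tool y angle -1.4649 toolz [ 0.002 -0.002 -1.   ] shift [-0.0007 -0.0003  0.002 ]
rotvec [ 0.0017 -0.0015  0.0009]
```

View pics/s2.png

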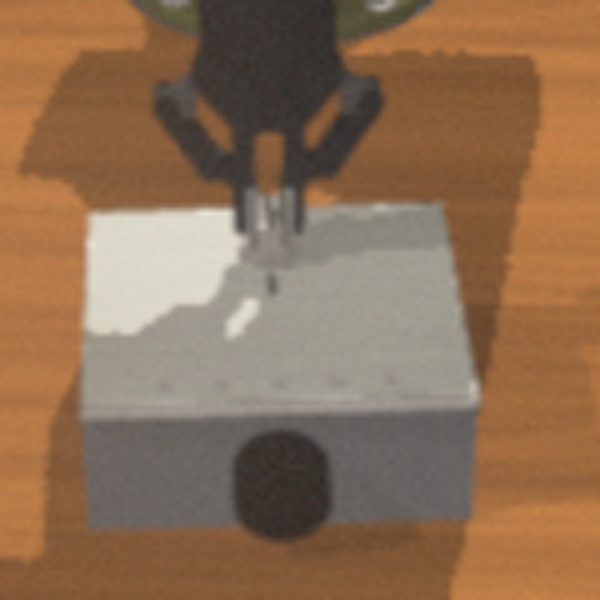

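The slot now points at the rear index line at (272,283). Next I'll press down.

In the tool's units: 0.003 m / 0.8 = 0.0038, 0.002 m / 0.8 = 0.0025.

Request:
drive_tool --pt "0 0 0 0 0.0006 0.0013 1" --pt "0 0 0 0 0.0006 0.0025 1" --pt "0 0 0 0 0.0006 0.0038 1" --pt "0 0 0 0 0.0006 0.0038 1" --pt "0 0 0 0 0.0006 0.0038 1"

```text
time_s: 9.18
tool_pos: [0.5615, 0.0262, 0.1694]
tool_rot: [3.136, 0.166, 0.002]
contact_force: [-2.7, -6.8, 8.5]
grip_width: 0.0135
gripper_force: 28.0
```

In the tool's units: 0.002 m / 0.8 = 0.0025, 0.001 m / 0.8 = 0.0013.

Request:
drive_tool --pt "0 0 0 0 0.0005 0.0013 1" --pt "0 0 0 0 0.0005 0.0025 1" --pt "0 0 0 0 0.0005 0.0025 1" --pt "0 0 0 0 0.0005 0.0025 1"

```text
time_s: 9.68
tool_pos: [0.5616, 0.0261, 0.1691]
tool_rot: [3.137, 0.167, 0.003]
contact_force: [-12.9, -3.9, 26.5]
grip_width: 0.0134
gripper_force: 30.6
```

The force rose from 8.5 to 26.5 N over 0.3 mm, which suggests the hard stop. I'll verify before handing in.

```bash
sed -i '/^rel/d' w.py; python3 w.py; python3 - <<'E'
from h import *
s=read_state();print(s['time_s'],s['tool_pos'],s['contact_force'],s['moment']);rel([.561,.0265,.17],.105-np.pi/2)
f=np.load('scene.npz')
cv2.imwrite('pics/s3.png',cv2.resize(f['color'][140:260,210:330,::-1],None,fx=5,fy=5,interpolation=cv2.INTER_CUBIC))
E
```

```text
scene 85 wing c [0.5651 0.0314 0.    ] z 0.1123 ((0.03474041819572449, 0.03699386864900589), 55.61741256713867) mean [0.5686 0.0296 0.1128]
PCA angle rel box 1.7524522560393168
cover slope [0.6874 3.7735 0.1428] z 0.19781428609195775
cover slope [0.2823 7.0568 0.7389] z 0.3651366841349951
0.013165635866348025 [-13.32940696  -3.24591564  27.1451005 ]
9.775 [0.56164291 0.0261235  0.16912421] [-13.32940696  -3.24591564  27.1451005 ] [-0.70644215  2.03771507  0.03920313]
tool y angle -1.4646 toolz [ 0.002 -0.    -1.   ] shift [-0.0006 -0.0004 -0.0009]
rotvec [ 0.0007 -0.0021  0.0012]
```

View pics/s3.png

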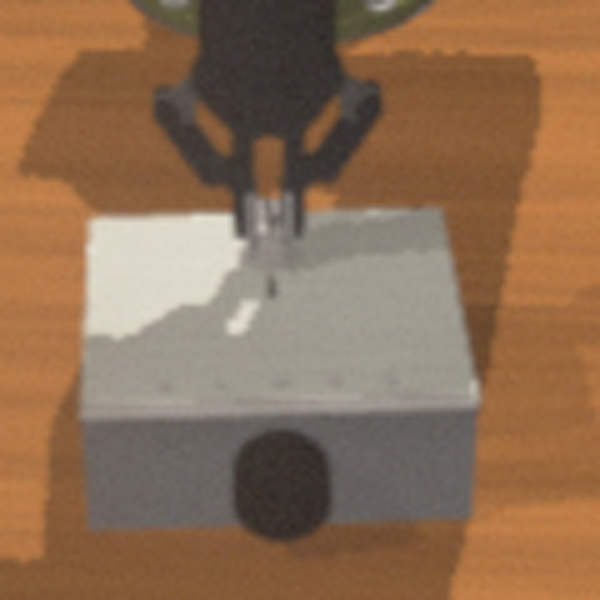

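The front edge has dropped by about 5 px, at y = 210-217, and the slot is still in line. I'll do one clean slope fit and then hand in.

```bash
python3 - <<'E'
from h import *
yaw=.105;X=np.array([np.cos(yaw),np.sin(yaw),0]);Y=np.array([-X[1],X[0],0])
for n in('scene','top'):
    P=pts(np.load(n+'.npz'));d=P-np.array([.561,.0265,0])
    m=(d@X>-.04)&(d@X<.11)&(abs(d@Y)<.095)&(abs(d@Y)>.04)&(abs(P[...,2]-.086)<.008);T=P[m]
    k=np.linalg.lstsq(np.c_[T@X,T@Y,np.ones(len(T))],T[:,2],rcond=None)[0];print(n,len(T),k.round(4),np.median(T[:,2]))
E
```

```text
scene 1128 [0.0007 0.0011 0.0838] 0.08425788158772367
top 721 [ 0.0024 -0.0001  0.0839] 0.08533824884811463
```

The slope is about 0, so the cover is fully home. Handing in.

```bash
python3 -c "
from h import *
print(arm.finish_job())"
```

```text
the job is handed in; nothing more can be done
None
```

The cover is lowered and flush on the rim, the slot is in line with the index lines, and the job was handed in with the gripper holding the cover pressed at about 27 N; no verdict came back.

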